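# Pin back the belt tensioner of an antenna drive

## Task

The belt of this antenna drive is to be replaced, so its tensioner must be locked back. Take the locking pin from the tool rack, swing the tensioner's notched tail back against its spring until the notch lies over the lock hole in the base plate, and put the pin through the notch into the hole, fully home, so that it holds the tensioner back when you let go. Leave the other tools and things where they are.

Things in the scene. Friction and masses are not known exactly. Their poses are not given: they have to be found in the camera images.
- drive: opened belt drive, fixed on the bench: aluminium base plate 250 (x) by 300 (y) by 12 mm on four legs, top face 72 mm above the bench. Origin on the bench under the plate's centre. On it, besides the tensioner: toothed pulleys at x +55, y +85 mm (radius 57) and x +55, y -85 (radius 19), up to 45 mm above the plate, and a black terminal strip 13 mm high, 20 by 60 mm, at x -100, y -85
- pivot (a point): the tensioner's upright pivot axis, at the plate's top face; its post and coil spring are 32 mm tall, radius 14 mm. The tensioner is a flat dark steel bell crank lying 4 to 12 mm above the plate. Its tail, 106 mm long, points to drive -x and has a notch in its edge near the end; its other arm carries the idler roller
- notch (a point): moves with the tail: where the pin's axis is when the pin rests on the notch's floor; 85 mm from the pivot, 8 mm above the plate (mid-thickness). Axes: +x to the pivot, z up, +y the way the tail must be pushed. The notch opens to -y (drive -y side) between two round lips of radius 6 mm, 14 mm clear between them; its floor is 5 mm to +y of this point, the lips end 9 mm to -y of it
- idler (a point): centre of the top of the black idler roller (radius 16 mm, top 31 mm above the plate, its bolt 37 mm), on the tensioner's other arm, 62 mm from the pivot; turns with it
- tensioner (a joint): the tensioner's angle, rad: 0 at rest on its stop, grows as the tail is pushed (clockwise from above, the notch moving to drive +y); at 0.60 the notch lies over the lock hole, the far stop is at 0.75. Its spring returns it to 0 whenever it is not held: the push at the notch is 3 N at 0, 5 N at 0.60
- lock_hole (a point): centre of the mouth of the lock hole, at the plate's top face: an upright hole of 11.2 mm diameter, chamfered, through the plate and the bush below it, 26 mm deep to its closed bottom, with a dark steel rim. It is 85 mm from the pivot and 50 mm from where the notch is at rest. Axes as the drive's
- lock_pin: metal pin, 84 mm long, ~70 g, upright in the rack. Origin at its lower tip, z along it. From the tip: shank of 10 mm diameter, 36 mm long (first 6 mm tapering to 4 mm), flange of 19 mm diameter from 36 to 40 mm, round ribbed grip of 16 mm diameter to 84 mm. In the rack the flange lies on its top. Fully home the flange lies on the tensioner, 12 mm above the plate, the tip 24 mm below the plate's top
- rack: the tool rack, fixed: a grey metal shelf 60 (x) by 190 (y) by 10 mm, its top 100 mm above the bench. Origin on the bench under its centre. Three 11.5 mm holes through its top at y -60, 0 and +60 mm hold the locking pin and two drivers; which is where changes
- nut_driver: nut driver hanging in the rack, leave it: black handle 27 mm in diameter that reaches 70 mm above the rack. Origin at the lower tip of its shaft, 75 mm below the rack's top
- screwdriver: screwdriver hanging in the rack, leave it: black handle 22 mm in diameter that reaches 55 mm above the rack. Origin at the lower tip of its shaft, 75 mm below the rack's top
- multimeter: hand multimeter lying on the bench, 180 by 88 by 46 mm, origin under its centre, leave it
- spare_pulley: loose spare pulley lying on the bench, 56 mm in diameter, 20 mm high, origin under its centre, leave it
Mind the look-alikes: they are no part of the job. Leave any green look-alike of the rack alone.

How it is judged:
By the outcome, as a careful person would: the job done as asked, in the order asked, and still so for the second after the job is handed in, with the robot touching nothing.
It also fails if it takes over 48 s, if anything falls off the work surface, if the arm or the gripper's body presses on something with over 40 N, if the wrist force passes 120 N, or if a joint passes its speed limit or range.

## Robot

A 6-joint arm with a two-finger parallel gripper is mounted at the origin on the work surface. World frame = base frame: x ahead of the robot, y to its left, z up, the work surface at z = 0. Lengths are in m, angles in rad, forces in N, time in s.
With the tool pointing down it reaches from about 0.25 to 0.775 m from the base axis. Payload 4 kg.
Tool frame: the origin (TCP) lies at the very end of the fingers, on their centre line; the grasp point (between the pads) lies 19 mm behind it; z points along the fingers, y is the direction in which the jaws open and shut (so a half turn about z gives the same grasp; the last joint's range is limited). The gripper opens to 94 mm and grips with 3 to 60 N. Pads are 16 mm wide; open, the fingers measure 119 mm over their backs; the gripper's body (75 mm by 177 mm) begins 78 mm behind the grasp point.
Start: joints at [-1.414, 0.087, 1.371, -0, 1.684, -0.103], TCP at [0.141, -0.532, 0.172] pointing down, gripper open.
Joint ranges: [-3.1, 3.1], [-0.76, 2.03], [0.27, 2.55], [-1.08, 4.22], [0.17, 2.65], [-2.57, 2.57]. Speed limits (rad/s): [2.79, 2.79, 3.14, 3.14, 3.14, 3.14].

## Interface

Orientations are given as [roll, pitch, yaw] about the fixed x, y, z axes, in that order (R = Rz(yaw) Ry(pitch) Rx(roll)).
In Python, from bench import robot, snapshot, models gives the robot as it stands.
- The arm moves only by the tool arm_command, never from a script. Its argument "commands" is text: rows parted by semicolons, each of 7 numbers parted by spaces: the shift along the tool's x, y, z in mm, then the turn, a rotation vector about the tool's x, y, z in degrees, then the opening, from 0 (shut) to 1 (fully open). In form: tx ty tz rx ry rz hand; .... A call has 1 to 12 rows; each row shifts and turns the pose as measured when the row begins, along the tool's axes as they then stand; what a row does not reach is not made up. A row lasts 1/8 s, in which the tool goes at most 62.5 mm and 10.7 degrees, less where a joint would pass 70% of its speed; a pose out of reach is approached as far as the arm can. A call is refused whole if a number of a shift passes 62.5 or a number of a turn 10.7, either way. A call with a gripper value outside its range is refused whole. The fingers move at their own pace and stop on an object; the grip force is fixed at half the most. Time passes only in rows, so rows that do not move let the fingers close. It gives the time, the measured TCP pose, the force and the opening at its end, in the units of the state.
- robot.get_obs(): the state, without advancing time (a new reading comes with each control period).
- snapshot(name): name is "side" or "top" or "wrist"; returns a dict with "img" (400x640x3 uint8, blue, green, red), "camera_matrix" (3x3 intrinsics, pixels), "origin" and "rotation" of the camera in the world. Camera axes: x right, y down, z forward; pixel columns grow to the right and rows downward; lengths in m; the calibration is good to about 2 mm. A picture is of the moment at which its call begins. There is no depth.
- robot.close_job(): hands the job in, once; it reports no verdict.
Trained networks look in a picture, given as the dict that the camera call returned (one of the last four; its "shot" number tells which), for a name from the list of things; names that differ only in an ending like _2 or _b are one class to them, and where a whole thing is asked for, a point or a joint stands for the part that bears it (a point fixed in the world has none). Each returns a list of dicts, best first, with "conf" (0 to 1); they miss things now and then, are a little off and sometimes report something else, mostly with a low value. They report only what shows in the picture. A call takes as long as a camera call. They do not tell look-alikes from the thing itself.
- models.spot_in(query, picture): "bbox" ([left, top, width, height] as shares, 0 to 1, of the picture: columns of its width, rows of its height, round what is visible of it).
- models.tip_of(query, picture): "centre" ([column, row] as shares, 0 to 1, of the picture: columns of its width, rows of its height: a listed point, or the origin of a listed thing).
The state is a dict: "time": time; "joint_positions": joint angles; "qvel": joint speeds; "joint_torque": joint torques, N m; "tool_pos": TCP position; "ee_rot": TCP orientation; "wrist_force": force on the tool from outside, world axes, zero at the start; "wrist_torque": the same for the moment, N m; "width": finger opening in m.
Only numpy, scipy, OpenCV 4.12 (cv2) and the standard library are available. Lean on these libraries where they do the work, as an engineer would, in place of code of your own. Each camera call takes 0.05 s, during which the arm holds its last target. There are 200 camera calls.

## Working session

There is one attempt and no reset: what is moved stays moved. The work goes in short steps, Python scripts to look and compute and a tool call to move; the robot and the scene stay as the last step left them, time stands still between calls to the robot, and variables do not carry over. Pictures are saved under pics/ and viewed, about 8 in all and at most 12, crops included, and the job is handed in when it is done.

Besides the shell and the picture viewer there is one more tool, called after "Request:" as name(argument=value, ...) on one line, values as JSON. arm_command: Moves the arm, as the interface text tells. Its arguments: {"type":"object","properties":{"commands":{"type":"string"}},"required":["commands"]}

```bash
ls; mkdir -p pics
cat > h.py <<'E'
import numpy as np, cv2
from bench import robot, snapshot, models
from scipy.spatial.transform import Rotation as R
def ray(p,uv):
    K=np.array(p["camera_matrix"]);d=np.array(p["rotation"])@np.linalg.inv(K)@np.array([uv[0],uv[1],1.])
    return np.array(p["origin"]),d/np.linalg.norm(d)
def at_z(p,uv,z):
    o,d=ray(p,uv);return o+d*(z-o[2])/d[2]
def proj(p,X):
    c=np.array(p["rotation"]).T@(np.array(X)-np.array(p["origin"]));q=np.array(p["camera_matrix"])@c;return q[:2]/q[2]
def tips(p,names):
    for n in names:
        for r in models.tip_of(n,p)[:3]:
            print(n,np.round(np.array(r["centre"])*[640,400],1),round(r["conf"],2))
def tri(p1,u1,p2,u2):
    o1,d1=ray(p1,u1);o2,d2=ray(p2,u2)
    s=np.linalg.lstsq(np.c_[d1,-d2],o2-o1,rcond=None)[0]
    a,b=o1+s[0]*d1,o2+s[1]*d2
    return (a+b)/2,np.linalg.norm(a-b)
E
python3 - <<'E'
from h import *
N=["drive","pivot","notch","idler","lock_hole","lock_pin","rack","nut_driver","screwdriver"]
for n in ("top","side"):
    p=snapshot(n);cv2.imwrite(f"pics/{n}0.png",p["img"]);print(n,p["origin"]);tips(p,N)
    print(np.round(p["camera_matrix"],1).tolist(),np.round(p["rotation"],4).tolist())
s=robot.get_obs();print(s["time"],s["tool_pos"],s["ee_rot"])
E
```

```text
pics
top [ 0.25397873 -0.05966741  1.37991299]
drive [251.5 182.6] 0.82
pivot [249.9 182. ] 0.66
notch [280.9 164. ] 0.71
notch [389.9 224.8] 0.54
idler [237.9 159.4] 0.84
idler [253.  179.9] 0.56
idler [284.4 184.6] 0.41
lock_hole [283.5 186.7] 0.77
lock_hole [324.4 244.2] 0.49
rack [432.3 321.8] 0.84
rack [411.3 220.7] 0.63
nut_driver [390.4 219.3] 0.48
screwdriver [434.1 218.3] 0.4
screwdriver [326.9 246.4] 0.31
screwdriver [251.1 178.6] 0.16
[[506.4, 0.0, 326.3], [0.0, 506.4, 208.3], [0.0, 0.0, 1.0]] [-2.9342, -0.002, -1.516]
side [ 0.42849326 -0.75923882  0.91180762]
drive [362.5 150.2] 0.86
pivot [347.  130.9] 0.58
notch [375.3 146.7] 0.65
notch [300.5 214.6] 0.17
idler [368.1 112.6] 0.85
lock_hole [355.3 154.8] 0.64
lock_hole [350.6 132.2] 0.28
lock_pin [340.5 275.6] 0.44
rack [341.  294.6] 0.85
rack [215.8 331.1] 0.74
[[470.9, 0.0, 322.9], [0.0, 470.9, 188.9], [0.0, 0.0, 1.0]] [-2.4323, -0.0168, -0.0768]
1.0 [ 0.14130007 -0.53157354  0.17182739] [ 3.14144702e+00 -1.79321880e-05  2.59821760e-01]
```

```bash
sed -i 's/np.array(p\["rotation"\])/rot(p)/g' h.py
cat >> h.py <<'E'
def rot(p):
    r=np.array(p["rotation"]);return r if r.ndim==2 else R.from_euler("xyz",r).as_matrix()
E
python3 -c "
import cv2,numpy as np
a=cv2.imread('pics/top0.png')[120:400,180:480];b=cv2.imread('pics/side0.png')[60:400,150:500]
cv2.imwrite('pics/a.png',cv2.resize(a,None,fx=2.1,fy=2.1,interpolation=2));cv2.imwrite('pics/b.png',cv2.resize(b,None,fx=1.7,fy=1.7,interpolation=2))"
```

```text
(no output)
```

View pics/a.png

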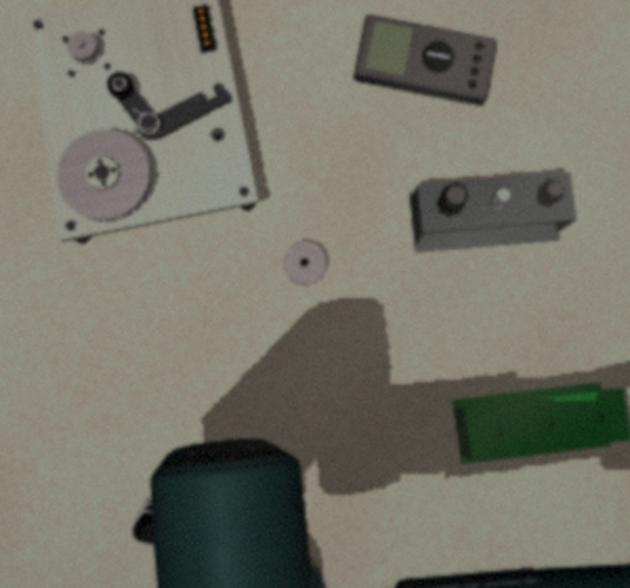

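View pics/b.png

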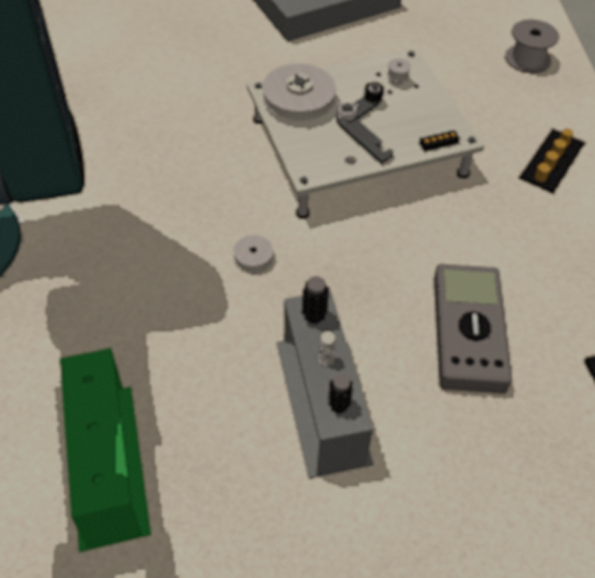

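```bash
cat > m.py <<'E'
from h import *
p=snapshot("top");q=snapshot("side")
c=lambda u:(180+u[0]/2.1,120+u[1]/2.1)
d=lambda u:(150+u[0]/1.7,60+u[1]/1.7)
for n,u,z,v in [("pin",(503,195),.146,(328,338)),("nut",(455,193),.17,(316,287)),("scr",(551,185),.155,(341,376)),("pivot",(148,122),.104,(348,107)),("hole",(217,134),.072,(350,160)),("big",(102,172),.117,(300,83)),("small",(83,45),.117,(400,65)),("idler",(120,83),.105,(374,91)),("notch",(219,93),.08,(379,150))]:
    a=at_z(p,c(u),z);b=at_z(q,d(v),z);t=tri(p,c(u),q,d(v));print(n,a.round(4),b.round(4),t[0].round(4),t[1].round(4))
E
python3 m.py
```

```text
pin [ 0.5145 -0.2801  0.146 ] [ 0.5163 -0.2821  0.146 ] [ 0.5158 -0.2805  0.1432] 0.0015
nut [ 0.5087 -0.2201  0.17  ] [ 0.507  -0.2286  0.17  ] [ 0.5093 -0.2214  0.1605] 0.0027
scr [ 0.5277 -0.3347  0.155 ] [ 0.5242 -0.3358  0.155 ] [ 0.526  -0.335   0.1543] 0.0036
pivot [0.5915 0.1542 0.104 ] [0.594 0.149 0.104] [0.5941 0.1553 0.0981] 0.0021
hole [0.5891 0.0707 0.072 ] [0.5894 0.068  0.072 ] [0.5899 0.071  0.0689] 0.0001
big [0.5222 0.2024 0.117 ] [0.5244 0.1934 0.117 ] [0.5249 0.2045 0.1075] 0.0013
small [0.6827 0.2414 0.117 ] [0.6851 0.228  0.117 ] [0.6885 0.2448 0.1031] 0.0021
idler [0.6396 0.1932 0.105 ] [0.6384 0.1823 0.105 ] [0.6421 0.1953 0.0941] 0.0016
notch [0.6409 0.0713 0.08  ] [0.6334 0.0783 0.08  ] [0.6346 0.0701 0.0894] 0.0068
```

```bash
cat >> h.py <<'E'
def plan(target,yaw,n,hand,s=None):
    """n rows from the measured pose to target (tool down, yaw deg)"""
    s=s or robot.get_obs();P=np.array(s["tool_pos"]);Q=R.from_euler("xyz",s["ee_rot"])
    T=R.from_euler("xyz",[180,0,yaw],degrees=True);w=(Q.inv()*T).as_rotvec()/n;st=(np.array(target)-P)/n;out=[]
    for i in range(n):
        out.append(" ".join(f"{x:.1f}" for x in [*(Q.inv().apply(st)*1e3),*np.degrees(w)])+f" {hand}")
        Q=Q*R.from_rotvec(w)
    print("; ".join(out))
E
python3 -c "
from h import *
plan([.515,-.281,.25],99.4,9,1)"
```

```text
47.3 -16.2 -8.7 0.0 0.0 -9.4 1; 49.3 -8.3 -8.7 0.0 0.0 -9.4 1; 50.0 -0.2 -8.7 0.0 0.0 -9.4 1; 49.3 8.0 -8.7 0.0 0.0 -9.4 1; 47.4 16.0 -8.7 0.0 0.0 -9.4 1; 44.1 23.5 -8.7 0.0 0.0 -9.4 1; 39.7 30.4 -8.7 0.0 0.0 -9.4 1; 34.2 36.4 -8.7 0.0 0.0 -9.4 1; 27.8 41.5 -8.7 0.0 0.0 -9.4 1
```

Request:
arm_command(commands="47 -16 -15 0 0 -9.4 1; 49 -8 -15 0 0 -9.4 1; 50 0 -15 0 0 -9.4 1; 49 8 -15 0 0 -9.4 1; 47 16 -10 0 0 -9.4 1; 44 24 -10 0 0 -9.4 1; 40 30 0 0 0 -9.4 1; 34 36 0 0 0 -9.4 1; 28 41 0 0 0 -9.4 1; 0 0 0 0 0 0 1")

```text
time: 2.35
tool_pos: [0.5196, -0.2676, 0.2541]
ee_rot: [3.139, 0.001, 1.782]
wrist_force: [-0.9, -0.4, 0.4]
width: 0.0942
```

Run:
```python
from h import *
s=robot.get_obs();print(s["tool_pos"],s["ee_rot"])
p=snapshot("wrist");print(p["origin"]);cv2.imwrite("pics/w1.png",p["img"]);tips(p,["lock_pin","rack","nut_driver","screwdriver"])
for z in(.148,.1):print(proj(p,[.515,-.2805,z]))
for r in models.spot_in("lock_pin",p)[:2]:print(np.array(r["bbox"])*[640,400,640,400],r["conf"])
```

```text
[ 0.51955375 -0.26764924  0.25408454] [3.13911098e+00 8.06536732e-04 1.78211222e+00]
[ 0.50353912 -0.18655612  0.46573738]
lock_pin [313.4 184.5] 0.64
rack [314.2 178.2] 0.61
rack [141.1 184.1] 0.6
nut_driver [318.2 139.7] 0.91
screwdriver [311.5 215.6] 0.65
[310.97342751 203.06904821]
[311.9224742  192.00147489]
[307.52  185.2    12.992  25.2  ] 0.52
```

View pics/w1.png

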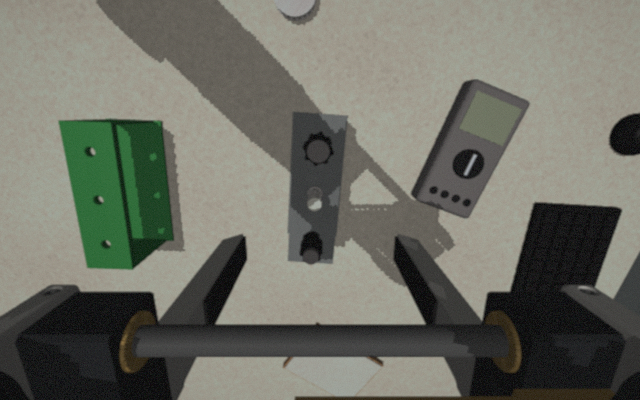

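The wrist view shows the pin's top at about (315, 204), between the nut driver (318, 150) and the screwdriver (311, 248).

Run:
```python
from h import *
p=snapshot("wrist")
t=at_z(p,(315,204.5),.148);print(t)
a=at_z(p,(318,148),.17);b=at_z(p,(311,256),.155);print(a,b,np.degrees(np.arctan2(*(a-b)[[0,1]])))
y=99
plan([t[0],t[1],.19],y,3,1)
```

```text
[ 0.5166524  -0.28510185  0.148     ]
[ 0.50717105 -0.22234114  0.17      ] [ 0.52386046 -0.34301306  0.155     ] -7.874284269653933
-4.5 -1.0 21.7 0.1 0.0 0.9 1; -4.6 -0.9 21.7 0.1 0.0 0.9 1; -4.6 -0.8 21.7 0.1 0.0 0.9 1
```

Request:
arm_command(commands="-5 -1 30 0 0 1 1; -5 -1 30 0 0 1 1; -4 -1 30 0 0 1 1; 0 0 30 0 0 0 1; 0 0 12 0 0 0 1; 0 0 0 0 0 0 1")

```text
time: 3.45
tool_pos: [0.5141, -0.2915, 0.1228]
ee_rot: [3.134, 0.007, 1.71]
wrist_force: [0.3, 0.3, -0.1]
width: 0.0938
```

Run:
```python
from h import *
plan([.516,-.2832,.109],99,1,1)
```

```text
8.0 3.0 13.8 0.4 0.4 -1.0 1
```

Request:
arm_command(commands="8 3 13 0.4 0.4 -1 1; 0 0 0 0 0 0 1; 0 0 0 0 0 0 1")

```text
time: 3.82
tool_pos: [0.5178, -0.2837, 0.1124]
ee_rot: [3.137, 0.003, 1.728]
wrist_force: [0.4, 0.5, 0.7]
width: 0.0939
```

Run:
```python
from h import *
plan([.516,-.2832,.109],99,1,1)
p=snapshot("side");cv2.imwrite("pics/s1.png",cv2.resize(p["img"][200:370,270:430],None,fx=3.5,fy=3.5,interpolation=2))
```

```text
0.8 -1.7 3.4 0.2 0.2 0.0 1
```

View pics/s1.png

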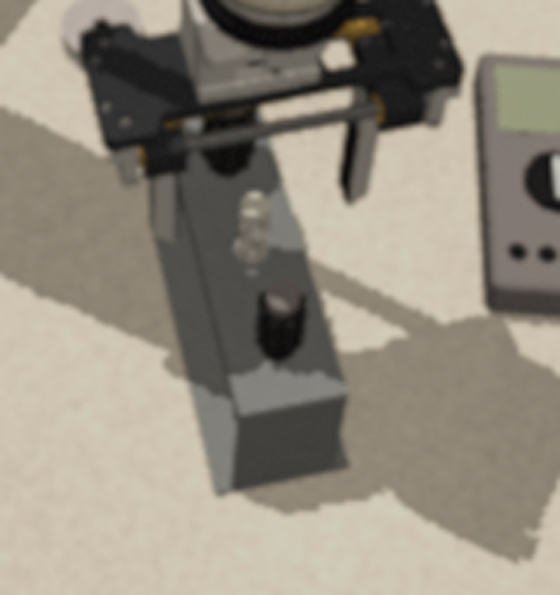

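Run:
```python
from h import *
p=snapshot("side");s=robot.get_obs();T=np.array(s["tool_pos"]);Q=R.from_euler("xyz",s["ee_rot"])
c=lambda X:((proj(p,X)-[270,200])*3.5).round()
print(c(T),[c(T+Q.apply([a,y,0])) for y in(-.053,.053) for a in (-.008,.008)])
for z in(.104,.112,.148):print(z,c([.516,-.2832,z]))
```

```text
[255. 241.] [array([166., 272.]), array([159., 247.]), array([350., 234.]), array([342., 211.])]
0.104 [251. 248.]
0.112 [252. 240.]
0.148 [255. 206.]
```

Run:
```python
from h import *
p=snapshot("side");s=robot.get_obs();T=np.array(s["tool_pos"]);Q=R.from_euler("xyz",s["ee_rot"])
im=cv2.resize(p["img"][220:290,300:390],None,fx=8,fy=8,interpolation=2);im=cv2.convertScaleAbs(im,alpha=1.5,beta=20)
for y in(-.047,.047):
  for a in(-.008,.008):
    q=(proj(p,T+Q.apply([a,y,0]))-[300,220]+.5)*8;cv2.circle(im,tuple(int(v) for v in q),4,(0,0,255),1)
cv2.imwrite("pics/s2.png",im)
```

```text
(no output)
```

View pics/s2.png

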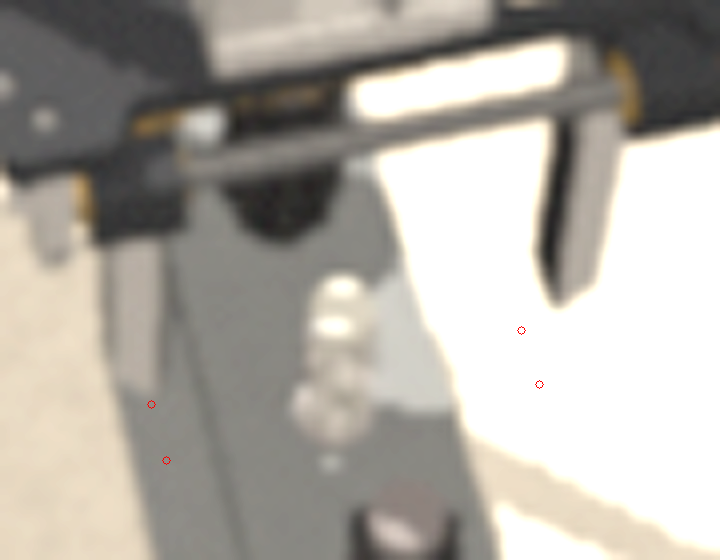

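Run:
```python
from h import *
s=robot.get_obs();T=np.array(s["tool_pos"]);Q=R.from_euler("xyz",s["ee_rot"]);print(T,s["joint_positions"])
p=snapshot("wrist");cv2.imwrite("pics/w2.png",p["img"])
for z in(0,-.019,-.03):
  for a in(-.008,.008):print(z,[proj(p,T+Q.apply([a,y,z])).round() for y in(-.047,.047)])
for z in(.104,.148):print(proj(p,[.516,-.2832,z]))
```

```text
[ 0.51746292 -0.2836169   0.11207432] [-5.97822942e-01  1.90751394e-01  1.37274841e+00  5.82475313e-04
  1.57367624e+00 -7.55189066e-01]
0 [array([254., 239.]), array([380., 239.])]
0 [array([253., 219.]), array([381., 219.])]
-0.019 [array([248., 250.]), array([385., 250.])]
-0.019 [array([247., 228.]), array([387., 228.])]
-0.03 [array([245., 257.]), array([389., 257.])]
-0.03 [array([243., 234.]), array([390., 234.])]
[315.24843539 224.25757386]
[314.55674774 249.00615213]
```

View pics/w2.png

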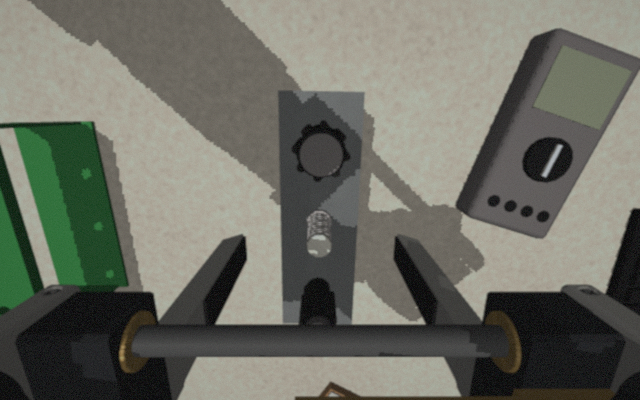

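Run:
```python
from h import *
p=snapshot("side");w=snapshot("wrist");s=robot.get_obs();T=np.array(s["tool_pos"]);Q=R.from_euler("xyz",s["ee_rot"])
for us,uw in [((367.8,256.5),(396,238)),((319.8,268.5),(245,237))]:
    X,e=tri(p,us,w,uw);print(X,e,Q.inv().apply(X-T))
print(w["camera_matrix"],w["origin"],w["rotation"],s["ee_rot"])
# pin top from both
X,e=tri(p,(342.5,258),w,(319,245));print("pin",X,e)
tips(w,["lock_pin","nut_driver"]);tips(p,["lock_pin"])
```

```text
[ 0.56752637 -0.27286834  0.13517429] 0.0026237529731825467 [ 0.00274167  0.05141467 -0.02322057]
[ 0.47023819 -0.29027821  0.13000813] 0.0030184014821000695 [ 0.00077845 -0.04741567 -0.01837384]
[[305.97168038   0.         319.86235284]
 [  0.         305.97168038 202.69042251]
 [  0.           0.           1.        ]] [ 0.50546872 -0.20142426  0.3233392 ] [ 2.85294056 -0.00432706  0.15741165] [3.13831373e+00 2.33261992e-03 1.72788632e+00]
pin [ 0.51692065 -0.28052448  0.14656104] 0.002686714041166468
lock_pin [318.4 205.7] 0.91
nut_driver [317.6 135.8] 0.94
lock_pin [337.4 279.2] 0.54
```

Request:
arm_command(commands="2 -1 3 0.2 0.2 0 1; 0 0 0 0 0 0 0.4; 0 0 0 0 0 0 0; 0 0 0 0 0 0 0; 0 0 0 0 0 0 0; 0 0 0 0 0 0 0; 0 0 0 0 0 0 0; 0 0 0 0 0 0 0")

```text
time: 5.28
tool_pos: [0.5157, -0.2817, 0.1083]
ee_rot: [-3.141, -0.002, 1.728]
wrist_force: [-0.2, 0.3, -0.4]
width: 0.0274
```

Run:
```python
from h import *
p=snapshot("side");w=snapshot("wrist");s=robot.get_obs();print(s["width"],s["wrist_force"])
a=cv2.resize(p["img"][210:290,300:380],(480,480),interpolation=2)
b=cv2.resize(w["img"][150:300,220:420],(640//2*2-320,240),interpolation=2);c=np.zeros((480,320,3),np.uint8);c[:240]=b
cv2.imwrite("pics/g1.png",cv2.convertScaleAbs(np.hstack([a,c]),alpha=1.5,beta=20))
```

```text
0.019416168854609214 [-0.41860035  0.61874264 -0.39179427]
```

View pics/g1.png

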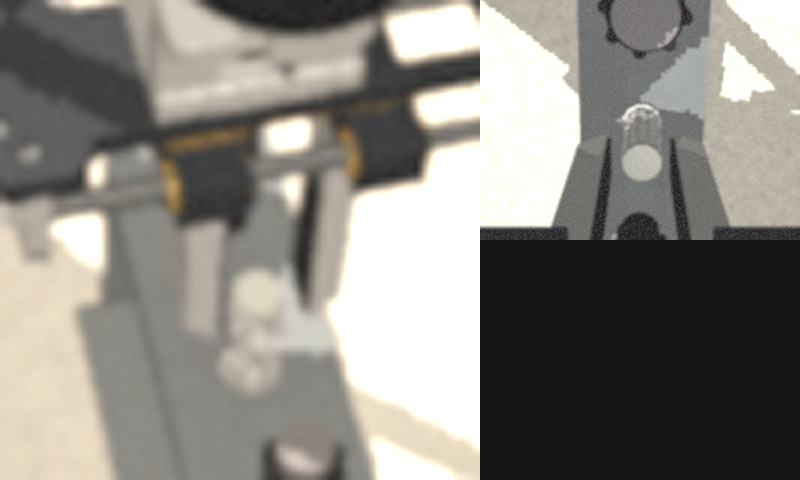

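Request:
arm_command(commands="0 0 0 0 0 0 0; 0 0 0 0 0 0 0; 0 0 0 0 0 0 0")

```text
time: 5.75
tool_pos: [0.5157, -0.2817, 0.1082]
ee_rot: [-3.141, -0.002, 1.728]
wrist_force: [-0.8, -0.9, -0.1]
width: 0.0142
```

Run:
```python
from h import *
p=snapshot("side");w=snapshot("wrist");s=robot.get_obs();print(s["width"],s["wrist_force"])
a=cv2.resize(p["img"][220:290,310:380],(420,420),interpolation=2)
b=cv2.resize(w["img"][160:300,250:390],(380,380),interpolation=2)
cv2.imwrite("pics/g2.png",cv2.convertScaleAbs(np.hstack([a[:380],b]),alpha=1.3,beta=20))
```

```text
0.014298539107523357 [-7.57750437e-01  2.17737092e-01  1.10930062e-04]
```

View pics/g2.png

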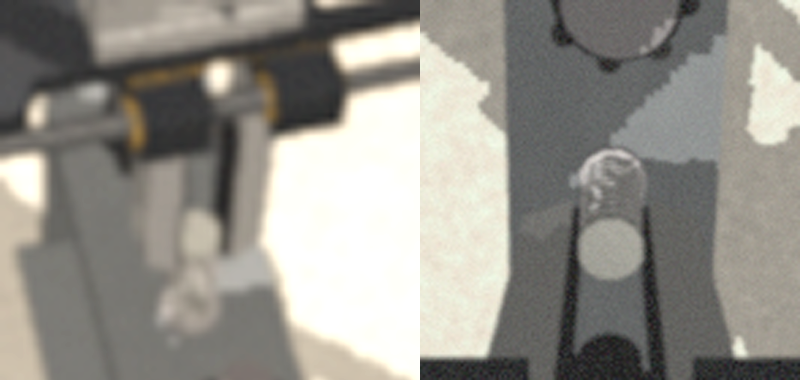

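Request:
arm_command(commands="0 0 -20 0 0 0 0; 0 0 -35 0 0 0 0; 0 0 -45 0 0 0 0; 0 0 -45 0 0 0 0; 0 0 0 0 0 0 0")

```text
time: 6.48
tool_pos: [0.5151, -0.2813, 0.2545]
ee_rot: [-3.137, -0.005, 1.728]
wrist_force: [0.3, -0.3, -1.3]
width: 0.0144
```

Run:
```python
from h import *
p=snapshot("side");w=snapshot("wrist");s=robot.get_obs();print(s["width"],s["wrist_force"],s["wrist_torque"],s["tool_pos"])
cv2.imwrite("pics/x.png",p["img"])
T=np.array(s["tool_pos"]);Q=R.from_euler("xyz",s["ee_rot"]);u=proj(p,T);print("tcp px",u)
x,y=int(u[0]),int(u[1]);a=cv2.resize(p["img"][y-55:y+40,x-45:x+50],(475,475),interpolation=2)
b=cv2.resize(w["img"][160:300,250:390],(320,320),interpolation=2);b=np.vstack([b,np.zeros((155,320,3),np.uint8)])
print(x-45,y-55)
cv2.imwrite("pics/g3.png",cv2.convertScaleAbs(np.hstack([a,b]),alpha=1.3,beta=20))
tips(p,["lock_pin"]);tips(w,["lock_pin"])
```

```text
0.014506930863859754 [ 0.44061851  0.80052631 -1.0490863 ] [-0.07752812 -0.09335016 -0.00214022] [ 0.51351063 -0.28029258  0.24923505]
tcp px [344.1608229  226.06138616]
299 171
lock_pin [341.4 237.9] 0.65
lock_pin [319.9 207.8] 0.73
```

View pics/g3.png

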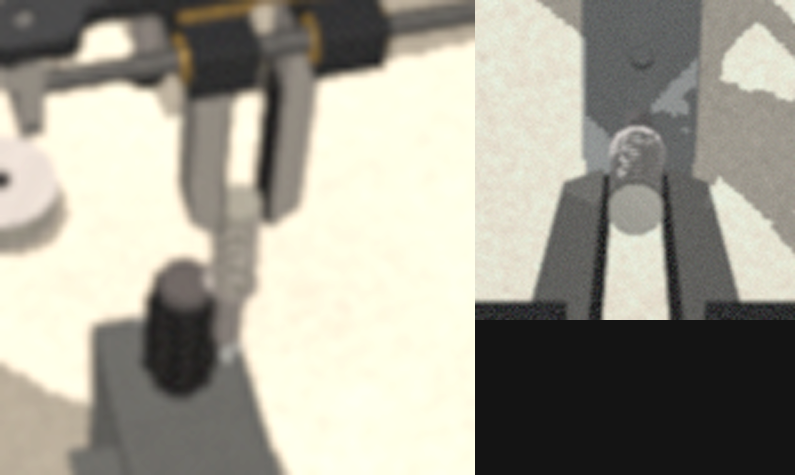

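Run:
```python
from h import *
p=snapshot("side");w=snapshot("wrist");s=robot.get_obs();T=np.array(s["tool_pos"]);Q=R.from_euler("xyz",s["ee_rot"]);print(T)
print("tip pred px",proj(p,T-[0,0,.0443]),"top",proj(p,T+[0,0,.0397]))
X=at_z(p,(344.4,242),T[2]-.0443);print("tip",X,Q.inv().apply(X-T))
X=at_z(p,(347.5,211.5),T[2]+.0397);print("top side",X,Q.inv().apply(X-T))
X=at_z(w,(320.4,251.5),T[2]+.0397);print("top wrist",X,Q.inv().apply(X-T))
t=snapshot("top");print("top px",proj(t,T+[0,0,.04]))
im=t["img"][130:200,225:305];cv2.imwrite("pics/d0.png",cv2.resize(im,None,fx=8,fy=8,interpolation=2))
for n in["notch","lock_hole","pivot"]:
  print(n,[(np.array(r["centre"])*[640,400]).round(1) for r in models.tip_of(n,t)[:2]])
```

```text
[ 0.51280708 -0.2797802   0.2472113 ]
tip pred px [342.44275928 240.95434242] top [344.85659574 212.56378425]
tip [ 0.51611102 -0.2822797   0.2029113 ] [-0.00362464  0.00349031  0.04420784]
top side [ 0.51749058 -0.27781495  0.2869113 ] [ 0.001783    0.00437871 -0.03974337]
top wrist [ 0.51565217 -0.27914352  0.2869113 ] [ 0.00075801  0.00235532 -0.03972994]
top px [431.01507605 201.01597691]
notch [array([280. , 163.5])]
lock_hole [array([282.6, 184.5])]
pivot [array([249.5, 182.6])]
```

View pics/d0.png

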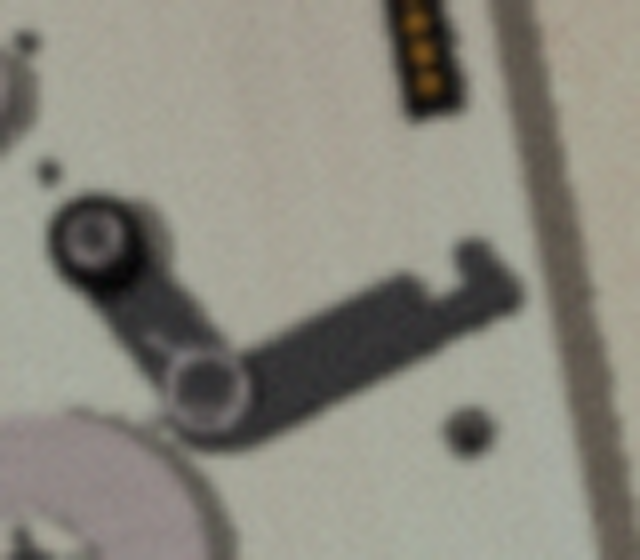

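Run:
```python
from h import *
t=snapshot("top")
P=np.array([.5915,.1542,.08])
for h in([.5891,.0707],[.5895,.070]):
    r=np.array(h)-P[:2];r*=.085/np.linalg.norm(r);c,s=np.cos(.6),np.sin(.6);n=P[:2]+np.array([c*r[0]-s*r[1],s*r[0]+c*r[1]]);print("notch",n,(proj(t,[*n,.08])-[225,130]+.5)*8,(proj(t,[*h,.072])-[225,130]+.5)*8)
print("pivot crop",(proj(t,[.5915,.1542,.104])-[225,130]+.5)*8)
print(robot.get_obs()["tool_pos"],robot.get_obs()["ee_rot"])
plan([.6535,.0946,.23],99,8,0)
```

```text
notch [0.63745924 0.08269652] [443.42631743 286.32869515] [470.76001737 434.43671342]
notch [0.63781519 0.08292656] [442.81729841 285.26875722] [472.94228738 433.38843983]
pivot crop [207.6651292  388.72178692]
[ 0.5133674  -0.28018517  0.24909091] [-3.12998665 -0.0122626   1.72761925]
43.5 24.7 2.6 -0.1 -0.1 -0.0 0; 43.5 24.6 2.6 -0.1 -0.1 -0.0 0; 43.5 24.6 2.6 -0.1 -0.1 -0.0 0; 43.5 24.6 2.5 -0.1 -0.1 -0.0 0; 43.5 24.6 2.5 -0.1 -0.1 -0.0 0; 43.5 24.6 2.5 -0.1 -0.1 -0.0 0; 43.5 24.6 2.4 -0.1 -0.1 -0.0 0; 43.5 24.6 2.4 -0.1 -0.1 -0.0 0
```

Request:
arm_command(commands="30 18 0 0 0 0 0; 43 25 0 0 0 0 0; 43 25 2 0 0 0 0; 43 25 2 0 0 0 0; 43 25 2 0 0 0 0; 43 25 2 0 0 0 0; 43 25 2 -0.3 -0.3 0 0; 30 16 2 0 0 0 0; 0 0 0 0 0 0 0; 0 0 0 0 0 0 0; 0 0 0 0 0 0 0")

```text
time: 8.4
tool_pos: [0.6496, 0.0704, 0.236]
ee_rot: [-3.134, -0.005, 1.723]
wrist_force: [0.2, -0.2, -0.6]
width: 0.0142
```

Run:
```python
from h import *
print(robot.get_obs()["qvel"].round(3) if hasattr(robot.get_obs()["qvel"],"round") else robot.get_obs()["qvel"])
plan([.6535,.0946,.150],99,3,0)
```

```text
[-0.008 -0.005  0.    -0.005  0.002 -0.001]
7.6 2.7 28.7 -0.2 -0.1 -0.1 0; 7.7 2.7 28.7 -0.2 -0.1 -0.1 0; 7.7 2.6 28.7 -0.2 -0.1 -0.1 0
```

Request:
arm_command(commands="8 3 25 -0.2 -0.2 0 0; 8 3 30 -0.2 -0.1 0 0; 8 2 20 0 0 0 0; 0 0 0 0 0 0 0; 0 0 0 0 0 0 0")

```text
time: 9.02
tool_pos: [0.6544, 0.0886, 0.1631]
ee_rot: [3.137, 0.002, 1.713]
wrist_force: [-0.6, 0.0, -0.8]
width: 0.0144
```

Run:
```python
from h import *
s=robot.get_obs();T=np.array(s["tool_pos"]);print(T,s["ee_rot"])
plan([.6535,.0946,.118],99,2,0)
p=snapshot("side");tipz=T-[0,0,.0443]
x0,y0=330,100
im=cv2.resize(p["img"][y0:y0+75,x0:x0+80],None,fx=8,fy=8,interpolation=2)
for X,c in((tipz,(0,0,255)),([.6375,.0827,.08],(0,255,0)),([.5893,.0705,.072],(255,0,0))):
    u=(proj(p,X)-[x0,y0]+.5)*8;cv2.circle(im,(int(u[0]),int(u[1])),5,c,1)
cv2.imwrite("pics/n1.png",im)
```

```text
[0.65442902 0.08858641 0.16309683] [3.13680823e+00 2.36068302e-03 1.71299870e+00]
3.1 -0.1 22.5 0.1 0.1 -0.4 0; 3.1 -0.1 22.5 0.1 0.1 -0.4 0
```

View pics/n1.png

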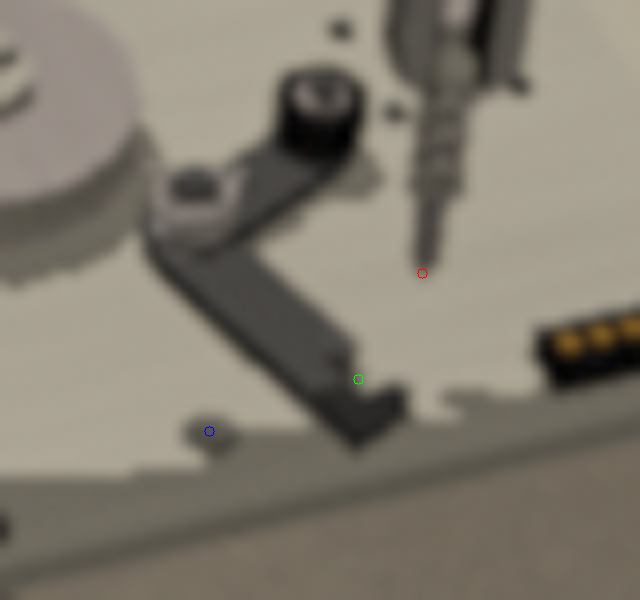

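The side view shows the pin tip at (425,268), within 1 px of its predicted spot; the hole (211,436) and the notch (358,379) match too. I'll lower the tip beside the notch.

Request:
arm_command(commands="3 0 22 0.1 0.1 -0.4 0; 3 0 18 0 0 0 0; 0 0 0 0 0 0 0; 0 0 0 0 0 0 0")

```text
time: 9.57
tool_pos: [0.6564, 0.0931, 0.1272]
ee_rot: [3.13, 0.002, 1.718]
wrist_force: [-0.1, 0.1, -0.3]
width: 0.0145
```

```bash
cat > arc.py <<'E'
from h import *
import sys
P=np.array([.5915,.154]);th=float(sys.argv[1]);z=float(sys.argv[2]);n=int(sys.argv[3]);rad=.085
f=np.radians(-91.7)+.6-th;X=P+rad*np.array([np.cos(f),np.sin(f)])
s=robot.get_obs();d=np.array(s["tool_pos"])[:2]-P
print("radius",np.hypot(*d).round(4),"theta",(np.radians(-91.7)+.6-np.arctan2(d[1],d[0])).round(3),"z",s["tool_pos"][2],"F",np.round(s["wrist_force"],1),s["width"])
plan([*X,z],99,n,0)
E
python3 arc.py 0 .118 2; python3 arc.py -0.2 .1175 1
```

```text
radius 0.089 theta -0.246 z 0.12717215862479767 F [-0.1  0.1 -0.3] 0.014453735007343083
-3.8 -10.2 4.5 0.3 0.1 -0.3 0; -3.8 -10.2 4.5 0.3 0.1 -0.3 0
radius 0.089 theta -0.246 z 0.12717215862479767 F [-0.1  0.1 -0.3] 0.014453735007343083
0.8 -5.7 9.6 0.6 0.1 -0.6 0
```

Request:
arm_command(commands="1 -3 7 0.4 0 -0.3 0; 0 0 2 0 0 0 0; 0 0 0 0 0 0 0; 0 0 0 0 0 0 0")

```text
time: 10.07
tool_pos: [0.654, 0.0936, 0.1194]
ee_rot: [3.135, 0.002, 1.723]
wrist_force: [-0.9, 0.1, -0.3]
width: 0.0143
```

```bash
python3 arc.py 0 .118 4
```

```text
radius 0.0869 theta -0.233 z 0.11938236897533537 F [-0.9  0.1 -0.3] 0.014272431634824544
-2.1 -4.5 0.3 0.1 0.0 -0.1 0; -2.1 -4.5 0.3 0.1 0.0 -0.1 0; -2.1 -4.5 0.3 0.1 0.0 -0.1 0; -2.1 -4.5 0.3 0.1 0.0 -0.1 0
```

Request:
arm_command(commands="-2 -5 0.5 0.1 0 -0.1 0; -2 -5 0.5 0.1 0 -0.1 0; -2 -5 0.5 0 0 0 0; -2 -4 0.5 0 0 0 0; 0 0 0 0 0 0 0; 0 0 0 0 0 0 0")

```text
time: 10.82
tool_pos: [0.636, 0.082, 0.1179]
ee_rot: [3.136, 0.002, 1.727]
wrist_force: [1.1, 0.0, -0.4]
width: 0.0144
```

```bash
python3 arc.py 0.3 .118 4
python3 - <<'E'
from h import *
p=snapshot("side");x0,y0=330,100
im=cv2.resize(p["img"][y0:y0+75,x0:x0+80],None,fx=8,fy=8,interpolation=2)
cv2.imwrite("pics/n2.png",im)
E
```

```text
radius 0.0846 theta 0.017 z 0.1179496150435372 F [ 1.1  0.  -0.4] 0.014415683987375763
-1.6 -5.8 -0.0 0.1 0.0 -0.0 0; -1.6 -5.8 -0.0 0.1 0.0 -0.0 0; -1.6 -5.8 -0.0 0.1 0.0 -0.0 0; -1.6 -5.8 -0.0 0.1 0.0 -0.0 0
```

View pics/n2.png

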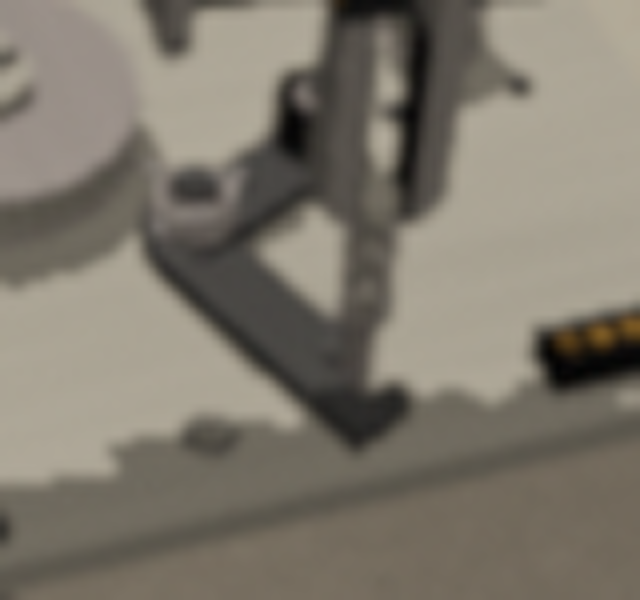

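The view shows the pin seated in the notch at (355,385), between the lips. Now I'll push along the arc.

Request:
arm_command(commands="-3 -6 0 0 0 0 0; -3 -6 0 0 0 0 0; -1 -6 0 0 0 0 0; -1 -6 0 0 0 0 0; 0 0 0 0 0 0 0")

```text
time: 11.5
tool_pos: [0.6151, 0.0708, 0.1182]
ee_rot: [3.128, 0.001, 1.727]
wrist_force: [4.6, 1.6, -2.4]
width: 0.0145
```

```bash
python3 arc.py 0.6 .118 4
```

```text
radius 0.0865 theta 0.294 z 0.1181787405130186 F [ 4.6  1.6 -2.4] 0.014490972047723401
0.6 -6.5 -0.0 0.2 0.0 -0.0 0; 0.6 -6.5 -0.0 0.2 0.0 -0.0 0; 0.6 -6.5 0.0 0.2 0.0 -0.0 0; 0.6 -6.5 0.0 0.2 0.0 -0.0 0
```

Request:
arm_command(commands="-0.3 -6 0 0.3 0 0 0; 0.2 -6 0 0.2 0 0 0; 1 -6 0 0.2 0 0 0; 1.5 -6 0 0 0 0 0; 0 0 0 0 0 0 0; 0 0 0 0 0 0 0")

```text
time: 12.25
tool_pos: [0.5916, 0.0693, 0.1188]
ee_rot: [3.136, 0.002, 1.727]
wrist_force: [4.3, 1.2, -2.9]
width: 0.0143
```

```bash
python3 arc.py 0.6 .118 1
python3 - <<'E'
from h import *
p=snapshot("side");x0,y0=315,115
s=robot.get_obs();T=np.array(s["tool_pos"]);Q=R.from_euler("xyz",s["ee_rot"]);print(T,s["ee_rot"],proj(p,T-[0,0,.0443]))
t=snapshot("top");cv2.imwrite("pics/t3.png",t["img"])
im=cv2.resize(p["img"][y0:y0+60,x0:x0+75],None,fx=8,fy=8,interpolation=2)
for X in (T+Q.apply([0,0,.0443]),[.5893,.0695,.072]):
    u=(proj(p,X)-[x0,y0]+.5)*8;cv2.circle(im,(int(u[0]),int(u[1])),4,(0,0,255),1)
cv2.imwrite("pics/n3.png",im)
E
```

```text
radius 0.0847 theta 0.569 z 0.11884065260055274 F [ 4.3  1.2 -2.9] 0.014271943542762858
0.1 -2.6 0.8 0.3 0.1 -0.0 0
[0.59158229 0.0692986  0.11883821] [3.13594099e+00 2.12938954e-03 1.72746805e+00] [356.77202913 153.00811216]
```

Request:
arm_command(commands="0 -2.6 0 0.3 0.1 0 0; 0 0 3 0 0 0 0; 0 0 2 0 0 0 0; 0 0 0 0 0 0 0")

```text
time: 12.85
tool_pos: [0.5917, 0.0687, 0.1168]
ee_rot: [3.135, 0.002, 1.727]
wrist_force: [5.4, 1.1, -0.5]
width: 0.0142
```

```bash
python3 arc.py 0.6 .113 1
```

```text
radius 0.0853 theta 0.568 z 0.11680929457112557 F [ 5.4  1.1 -0.5] 0.014239287521330149
0.8 -2.6 3.8 0.4 0.1 -0.0 0
```

Request:
arm_command(commands="0.5 -4 0 0.3 0.1 0 0; 0 -3 0 0.2 0 0 0; 0 -1.5 0 0 0 0 0")

```text
time: 13.22
tool_pos: [0.5837, 0.068, 0.1167]
ee_rot: [-3.141, -0.0, 1.727]
wrist_force: [5.9, 1.2, 1.1]
width: 0.0144
```

```bash
python3 arc.py 0.6 .113 1
```

```text
radius 0.0863 theta 0.661 z 0.11672602462199813 F [5.9 1.2 1.1] 0.014367334009100783
0.2 5.4 3.7 -0.0 -0.0 -0.0 0
```

Request:
arm_command(commands="0 3.5 0 0 0 0 0; 0 0 0 0 0 0 0; 0 0 0 0 0 0 0")

```text
time: 13.6
tool_pos: [0.5879, 0.0687, 0.1167]
ee_rot: [3.141, -0.0, 1.727]
wrist_force: [4.8, 1.9, 1.2]
width: 0.0142
```

```bash
python3 arc.py 0.6 .113 1
```

```text
radius 0.0854 theta 0.613 z 0.11674795441070147 F [4.8 1.9 1.2] 0.014200087155373577
0.2 1.2 3.7 0.0 -0.0 -0.0 0
```

Request:
arm_command(commands="0 0 4 0 0 0 0; 0 0 4 0 0 0 0; 0 0 0 0 0 0 0")

```text
time: 13.98
tool_pos: [0.5902, 0.068, 0.1159]
ee_rot: [3.133, 0.002, 1.727]
wrist_force: [3.8, 1.1, -2.0]
width: 0.0147
```

```bash
python3 arc.py 0.6 .105 1
python3 - <<'E'
from h import *
p=snapshot("side");tips(p,["lock_pin","notch","lock_hole"]);print(proj(p,[.5893,.0695,.072]))
E
```

```text
radius 0.086 theta 0.585 z 0.11590564710956677 F [ 3.8  1.1 -2. ] 0.01469736829455743
1.2 -1.1 10.9 0.5 0.1 -0.0 0
lock_pin [358.5 152.3] 0.59
notch [359.5 148.4] 0.93
notch [351.1 133.1] 0.19
lock_hole [357.8 153.8] 0.9
[355.78990235 153.70528187]
```

Request:
arm_command(commands="1 -2.5 0 0.4 0.1 0 0; 0 -1.2 0 0.2 0 0 0; 0 -1 3 0 0 0 0")

```text
time: 14.55
tool_pos: [0.5885, 0.0685, 0.1153]
ee_rot: [3.136, 0.001, 1.727]
wrist_force: [3.9, 1.0, 15.5]
width: 0.0145
```

Request:
arm_command(commands="0 -1 4 0 0 0 0")

```text
time: 14.68
tool_pos: [0.5896, 0.0682, 0.1152]
ee_rot: [3.13, 0.003, 1.727]
wrist_force: [2.3, -0.5, 16.4]
width: 0.0144
```

Run:
```python
from h import *
p=snapshot("side");s=robot.get_obs();T=np.array(s["tool_pos"]);print(T,np.round(s["wrist_force"],1),s["ee_rot"])
g=cv2.cvtColor(p["img"],cv2.COLOR_BGR2GRAY)
print("cols",list(range(344,372)))
for r in range(122,160):print(r,*g[r,344:372])
for z in (.072,.084,.108,.112,.156):print(z,proj(p,[T[0],T[1],z]).round(1))
```

```text
[0.58963625 0.06818331 0.11525464] [ 2.5  1.  13.5] [3.12937212e+00 2.82025206e-03 1.72709476e+00]
cols [344, 345, 346, 347, 348, 349, 350, 351, 352, 353, 354, 355, 356, 357, 358, 359, 360, 361, 362, 363, 364, 365, 366, 367, 368, 369, 370, 371]
122 84 92 100 104 102 97 82 66 72 82 83 79 82 118 151 156 127 66 28 51 75 82 84 92 106 107 81 40
123 89 97 104 105 100 93 79 67 73 82 83 78 75 105 138 140 104 50 25 57 77 83 82 80 79 76 58 29
124 97 103 105 103 96 87 75 66 75 81 82 79 76 104 131 120 78 30 27 60 78 83 81 76 72 68 56 31
125 102 105 106 101 92 83 74 66 75 82 82 79 78 103 119 107 72 28 28 61 79 82 81 75 72 71 63 47
126 105 107 105 96 85 77 70 67 75 82 82 82 87 100 103 92 62 24 31 62 80 83 82 76 72 72 70 61
127 107 106 103 91 79 74 68 67 76 81 82 80 86 96 98 85 55 25 33 65 80 84 82 77 72 69 70 67
128 107 104 96 83 75 74 69 69 77 82 81 76 81 95 102 96 75 45 39 65 81 82 81 75 67 61 58 57
129 106 109 98 80 72 74 72 71 78 82 81 75 82 96 105 105 95 67 45 66 82 82 77 65 52 44 44 44
130 116 130 118 87 73 77 76 76 80 82 81 76 87 101 106 107 100 75 50 67 81 81 73 58 50 51 55 61
131 137 150 
[... 2403 characters left out ...]
 157 121 66 43 43 42 42 42 42 43 48 56 76 105 125 125 114 112 112 112 115 127
155 166 166 166 166 166 167 161 127 70 40 42 41 43 42 40 41 40 42 57 89 106 108 105 104 104 104 105 108
156 154 160 161 161 162 163 158 128 72 42 39 41 41 38 38 37 37 38 58 88 102 105 104 104 105 105 106 106
157 128 136 138 138 138 139 135 109 66 39 36 36 37 38 41 45 46 52 72 94 104 106 106 106 107 106 107 107
158 109 111 112 111 111 113 110 96 69 50 48 50 53 58 68 76 79 85 95 102 106 107 107 107 107 108 107 107
159 106 106 105 105 105 105 105 99 87 78 82 87 88 90 96 98 101 103 107 107 108 107 107 107 107 107 107 106
0.072 [356.  154.1]
0.084 [356.3 150.7]
0.108 [357.  143.7]
0.112 [357.1 142.5]
0.156 [358.5 129.1]
```

Request:
arm_command(commands="0 -1 -3 0 0 0 0; 0.5 -3 0 0.3 0 0 0; 0 -3 0 0.3 0 0 0; 0 -1 0 0 0 0 0; 0 -0.5 0 0 0 0 0")

```text
time: 15.35
tool_pos: [0.5822, 0.0677, 0.1173]
ee_rot: [3.138, 0.003, 1.727]
wrist_force: [4.5, 1.0, 2.8]
width: 0.0142
```

```bash
cat > ax.py <<'E'
from h import *
# pin axis in side view: column of shank's right edge by half-level, minus half of 5.3 px
p=snapshot("side");s=robot.get_obs();T=np.array(s["tool_pos"]);print(T,np.round(s["wrist_force"],1),np.round(s["ee_rot"],3))
g=cv2.cvtColor(p["img"],cv2.COLOR_BGR2GRAY).astype(float)
for r in range(136,154,2):
    c=350
    while not(g[r,c]<118<=g[r,c+1] and g[r,c+3]>140) and c<372:c+=1
    print(r,"right edge",round(c+(118-g[r,c])/(g[r,c+1]-g[r,c]),1),g[r,350:366].astype(int))
for z in(.072,.09,.112,.13):print(z,proj(p,[T[0],T[1],z]).round(1),end=" ")
tips(p,["lock_pin","notch"])
E
python3 ax.py
```

```text
[0.58223774 0.06768707 0.11730449] [5.1 1.6 3.8] [3.138e+00 3.000e-03 1.727e+00]
136 right edge 358.3 [ 70  65  66  78  88  90  91  88 106 142 161 165 164 164 164 164]
138 right edge 358.3 [ 70  67  68  71  76  76  79  88 107 143 161 163 163 163 163 163]
140 right edge 358.5 [ 72  73  79  82  87  97  97  86  99 141 162 165 164 163 164 164]
142 right edge 358.6 [ 72  76  79  84  83  83  84  84  96 132 157 164 164 165 165 165]
144 right edge 358.6 [ 72  72  76  79  79  76  72  77  94 131 156 165 165 165 165 164]
146 right edge 358.9 [ 71  72  70  69  66  68  69  71  84 121 152 164 165 165 165 164]
148 right edge 359.4 [ 71  71  72  69  66  68  71  68  68 101 143 163 165 165 165 165]
150 right edge 359.4 [ 70  72  72  69  67  69  71  67  70 103 145 163 166 165 165 165]
152 right edge 358.7 [ 67  70  70  68  63  63  66  73  97 129 152 163 166 167 166 164]
0.072 [353.1 154.3] 0.09 [353.6 149.2] 0.112 [354.2 142.8] 0.13 [354.7 137.4] lock_pin [356.1 153.1] 0.69
notch [360.3 150.3] 0.72
```

Request:
arm_command(commands="1 0 2 0 0 0 0; 0 0 2 0 0 0 0; 0 0.5 2 0 0 0 0")

```text
time: 15.88
tool_pos: [0.5837, 0.0685, 0.1116]
ee_rot: [3.136, 0.003, 1.727]
wrist_force: [4.3, 0.5, 4.4]
width: 0.0143
```

Request:
arm_command(commands="0 0.5 2 0 0 0 0; 0 0.5 2 0 0 0 0")

```text
time: 16.12
tool_pos: [0.5847, 0.0685, 0.1092]
ee_rot: [3.135, 0.004, 1.727]
wrist_force: [2.7, 0.2, 8.3]
width: 0.0147
```

Request:
arm_command(commands="0 0 4 0.3 0.1 0 0; 0 0 4 0.2 0.1 0 0; 0 0 4 0 0 0 0")

```text
time: 16.5
tool_pos: [0.5847, 0.0682, 0.0971]
ee_rot: [-3.139, 0.001, 1.727]
wrist_force: [5.1, -0.6, 2.9]
width: 0.0142
```

```bash
python3 ax.py
```

```text
[0.58444636 0.06828824 0.09630498] [5.4 1.  1.3] [-3.138  0.     1.727]
136 right edge 363.1 [ 83  83  80  77  90 102 106 102  83  55  58  76  89 114 143 159]
138 right edge 361.1 [ 81  81  81  73  78  91  93  95  89  83  93 115 139 156 163 164]
140 right edge 358.3 [ 73  76  80  78  79  90  91  86 107 143 160 163 163 164 164 164]
142 right edge 358.3 [ 70  72  75  80  85  90  93  91 106 143 162 165 165 165 165 165]
144 right edge 358.3 [ 72  71  73  78  78  76  78  85 106 144 163 165 165 166 165 164]
146 right edge 358.7 [ 72  72  73  76  85  97  95  87  96 127 153 163 165 165 165 164]
148 right edge 359.2 [ 73  78  86  88  87  89  88  87  88 111 146 163 166 165 165 165]
150 right edge 359.3 [ 72  73  75  76  78  75  74  81  86 108 145 163 166 165 166 166]
152 right edge 358.8 [ 55  58  56  56  62  63  65  67  87 125 152 161 163 160 150 139]
0.072 [353.9 154.1] 0.09 [354.4 149. ] 0.112 [355.  142.6] 0.13 [355.5 137.2] lock_pin [355.6 155.1] 0.48
notch [356.8 149.6] 0.83
```

Request:
arm_command(commands="0 0 4 -0.1 0 0 0; 0 0 4 0 0 0 0; 0 0 3 0 0 0 0")

```text
time: 17.02
tool_pos: [0.5878, 0.068, 0.0922]
ee_rot: [3.133, 0.003, 1.727]
wrist_force: [1.7, 0.0, 12.8]
width: 0.0144
```

Request:
arm_command(commands="0 0 4 0.3 0.1 0 0; 0 0 4 0 0 0 0; 0 0 0 0 0 0 0")

```text
time: 17.4
tool_pos: [0.5879, 0.0677, 0.0925]
ee_rot: [3.134, 0.002, 1.727]
wrist_force: [2.5, 0.6, 0.4]
width: 0.0145
```

Request:
arm_command(commands="0 0 0 0 0 0 0.15; 0 0 0 0 0 0 0.3; 0 0 0 0 0 0 0.45; 0 0 0 0 0 0 0.45")

```text
time: 17.9
tool_pos: [0.5814, 0.0674, 0.0872]
ee_rot: [-3.133, 0.001, 1.727]
wrist_force: [0.0, 0.7, -0.1]
width: 0.041
```

```bash
python3 ax.py
```

```text
[0.58131148 0.06736067 0.08703084] [0.1 0.6 0.3] [-3.133e+00  1.000e-03  1.727e+00]
136 right edge 367.7 [ 71  71  71  72  73  76  90 100 105 108 110  92  55  33  60  77]
138 right edge 367.2 [ 72  71  72  71  72  75  87  98 103 104 104  99  72  44  63  81]
140 right edge 365.2 [ 72  72  72  70  69  69  75  85  95  95  94  99  92  76  82 112]
142 right edge 361.0 [ 71  72  72  71  69  71  78  87  91  91  97 119 141 148 151 159]
144 right edge 360.4 [ 71  72  71  72  76  80  81  79  80  83 102 138 160 165 165 165]
146 right edge 360.2 [ 70  72  72  72  77  80  82  88  90  90 110 145 163 165 165 165]
148 right edge 359.9 [ 71  72  73  74  77  85  86  80  79  94 122 150 164 166 165 165]
150 right edge 360.2 [ 66  58  60  70  76  81  83  84  82  87 113 146 163 166 165 166]
152 right edge 359.9 [ 64  42  42  49  61  71  77  79  79  89 122 151 164 166 167 165]
0.072 [352.7 154.4] 0.09 [353.2 149.3] 0.112 [353.8 142.9] 0.13 [354.3 137.5] lock_pin [351.9 162.3] 0.62
notch [356.6 148. ] 0.76
```

Request:
arm_command(commands="0 2 -15 0 0 0 0.5; 0 2 -30 0 0 0 0.7; 0 0 -50 0 0 0 0.7; 0 0 -50 0 0 0 0.7; 0 0 -30 0 0 0 0.7; 50 0 -10 0 0 0 0.7; 50 0 0 0 0 0 0.7; 50 0 0 0 0 0 0.7; 0 0 0 0 0 0 0.7")

```text
time: 19.18
tool_pos: [0.5646, 0.2199, 0.2886]
ee_rot: [3.14, -0.0, 1.724]
wrist_force: [0.3, -0.0, -0.1]
width: 0.0657
```

Run:
```python
from h import *
p=snapshot("side");t=snapshot("top");s=robot.get_obs();print(s["time"],s["tool_pos"])
tips(p,["lock_pin","notch","idler","lock_hole"]);tips(t,["lock_pin","notch","idler","lock_hole"])
print("idler pre: side (368,112.6) top (238,159)")
g=cv2.cvtColor(p["img"],cv2.COLOR_BGR2GRAY)
print("cols 344..")
for r in range(126,160):print(r,*g[r,346:370])
for h in ([.5893,.0695],):
  for z in(.072,.084,.088,.132):print(z,proj(p,[*h,z]).round(1),proj(t,[*h,z]).round(1))
```

```text
19.275 [0.56543039 0.21696714 0.28850369]
lock_pin [352.  159.2] 0.6
notch [356. 150.] 0.88
idler [374.4 121.2] 0.76
lock_hole [359.3 154.4] 0.94
lock_pin [285.2 186.5] 0.44
notch [284.  182.9] 0.93
idler [249.1 157.6] 0.92
idler [283.  184.4] 0.68
lock_hole [282.4 185.2] 0.93
idler pre: side (368,112.6) top (238,159)
cols 344..
126 99 85 67 70 78 81 81 80 82 84 86 85 86 80 66 63 57 48 41 39 39 39 39 40
127 93 73 58 68 80 86 87 87 87 90 92 89 82 71 58 47 43 39 40 40 37 40 38 39
128 85 61 51 66 78 81 85 85 86 87 91 88 74 56 44 40 39 39 39 40 37 40 38 39
129 81 55 43 54 66 74 78 82 82 83 86 79 61 45 39 38 39 39 38 38 37 37 35 34
130 79 54 40 43 51 57 62 66 67 65 66 59 46 36 34 34 35 35 34 35 34 35 36 39
131 78 52 40 38 39 41 45 49 48 46 47 40 35 34 36 39 41 43 47 48 52 54 58 63
132 81 55 39 39 39 39 40 40 41 40 37 38 43 52 58 64 67 73 77 82 84 85 87 89
133 82 56 41 39 39 38 38 40 38 39 39 49 70 82 86 88 91 94 96 98 100 99 99 100
134 82 58 42 39 42 41 40 38 38 39 44 61 83 96 98 100 100 100 100 101 101 101 100 100
135 87 62 43 41 48 46 40 40 38 44 59 78 93 100 100 100 100 99 100 99 100 1
[... 1494 characters left out ...]
59 59 69 101 128 147 156 158 158 157 157 155 145
154 102 102 98 76 48 39 40 41 39 41 43 44 42 49 70 99 122 132 134 134 134 133 130 118
155 102 101 97 77 49 39 39 40 40 39 38 37 36 39 57 85 103 107 106 107 107 106 105 102
156 101 101 98 80 50 37 38 36 38 36 35 34 33 37 59 85 98 100 100 99 100 99 100 101
157 101 101 99 81 53 36 33 33 33 37 41 43 42 51 70 90 99 101 101 101 100 101 101 103
158 102 102 100 85 63 50 49 49 50 58 68 71 73 80 89 97 101 101 102 102 102 102 102 103
159 101 100 100 94 87 83 84 83 82 86 91 94 95 98 100 102 102 102 102 102 103 103 102 102
0.072 [355.8 153.7] [283.8 183.8]
0.084 [356.1 150.3] [283.4 182.6]
0.088 [356.2 149.2] [283.3 182.2]
0.132 [357.5 136.1] [281.9 177.8]
```

Request:
arm_command(commands="0 -40 -10 0 0 0 0.7; 20 -60 -5 0 0 0 0.7; 20 -60 0 0 0 0 0.7; 20 -60 0 0 0 0 0.7; 0 -40 0 0 0 0 0.7; 0 0 0 0 0 0 0.7; 0 0 0 0 0 0 0.7")

```text
time: 20.55
tool_pos: [0.2961, 0.2356, 0.3014]
ee_rot: [-3.141, -0.002, 1.712]
wrist_force: [0.9, -0.8, -1.0]
width: 0.0656
```

Run:
```python
from h import *
p=snapshot("side");t=snapshot("top");s=robot.get_obs();print(s["time"],s["tool_pos"])
tips(p,["lock_pin","notch","idler"]);tips(t,["lock_pin","notch","idler"])
for im,n in((p,"side"),(t,"top")):
  for r in models.spot_in("lock_pin",im)[:2]:b=np.array(r["bbox"])*[640,400,640,400];print(n,"box",b.round(1),(b[:2]+b[2:]).round(1),r["conf"])
g=cv2.cvtColor(p["img"],cv2.COLOR_BGR2GRAY)
for r in range(128,158):print(r,*g[r,346:368])
g=cv2.cvtColor(t["img"],cv2.COLOR_BGR2GRAY);print("top")
for r in range(170,192):print(r,*g[r,270:294])
h=[.5875,.0695]
for z in(.048,.084,.088,.132):print(z,proj(p,[*h,z]).round(1),proj(t,[*h,z]).round(1))
```

```text
20.65 [0.29653366 0.23555866 0.30119885]
lock_pin [354.6 157.9] 0.41
notch [375.2 124. ] 0.69
notch [357.7 150.3] 0.58
notch [427.5 256.5] 0.25
idler [372.3 119.3] 0.72
idler [339. 292.] 0.67
idler [357.8 151.3] 0.62
lock_pin [285.2 188. ] 0.6
notch [281.5 183.1] 0.57
idler [249.4 153.7] 0.67
side box [352.2 134.5   9.7  17.6] [361.9 152.1] 0.55
side box [405.  214.   45.7  76.6] [450.7 290.6] 0.15
top box [282.9 175.2   4.5   8.2] [287.4 183.4] 0.47
128 88 76 79 91 95 98 98 93 91 92 94 88 72 56 52 61 65 65 65 65 65 65
129 91 75 75 88 89 85 82 81 82 81 84 77 60 47 49 59 62 63 61 59 56 56
130 110 81 71 78 79 72 66 70 69 65 64 58 45 41 45 49 48 47 44 43 42 41
131 123 84 67 68 72 68 65 61 56 52 48 47 40 37 38 41 42 42 46 48 50 53
132 128 87 66 66 67 67 67 63 58 57 56 52 49 51 57 61 65 70 75 79 80 85
133 127 86 66 65 66 66 66 65 64 63 64 66 76 84 93 99 102 103 105 107 107 112
134 129 89 67 65 66 66 66 66 66 66 73 89 105 115 128 136 138 138 139 139 138 139
135 137 99 70 65 65 66 65 64 65 73 99 124 138 142 149 151 153 153 153 153 153 152
136 144 112 73 64 67 66 66 66 66 85 122 146 154 154 
[... 3116 characters left out ...]
1 51 58 61 67 65 52 49 49 49 51 71 112 148 157
186 46 46 46 46 44 49 46 49 48 48 51 53 54 56 53 50 48 48 53 56 65 106 143 153
187 50 54 49 49 52 50 48 49 51 46 47 50 51 51 49 50 45 49 50 53 65 105 147 158
188 74 76 70 67 61 59 56 50 55 56 52 52 50 51 48 50 53 52 51 52 63 106 145 157
189 120 118 111 106 108 95 96 94 91 92 83 78 80 79 73 66 57 55 56 59 70 112 146 157
190 147 144 147 147 144 143 141 143 143 137 137 127 125 126 118 109 97 97 95 101 107 127 150 158
191 157 154 157 157 154 154 155 157 155 152 154 151 150 152 149 143 142 142 143 143 143 149 154 156
0.048 [354.4 160.4] [284.5 186.6]
0.084 [355.4 150.3] [283.4 183.3]
0.088 [355.5 149.2] [283.3 182.9]
0.132 [356.8 136.2] [281.9 178.5]
```

```bash
python3 -c "
from h import *
print(robot.close_job())"
```

```text
the job is handed in; nothing more can be done
None
```

I took the locking pin from the middle rack hole, pushed the tensioner tail back with it in the notch, and pressed it into the lock hole. I then let go, backed the arm away and handed the job in at about 20.7 s.

**First try missed:** on the first descent the tip came down on the plate beside the hole, at about 16 N. I lifted it and shifted it about 5 mm along the push direction, and it then went in.

**Fully home:** the pin stopped with the tool at z = 92.2 mm, against a predicted 92.3 mm, at about 13 N. After I let go, the pin's top in the side picture was within about 1 px of the predicted spot; that is roughly 1–2 mm in height.

**Tensioner held back:** with the gripper off, the notch stayed at the hole's image position in both cameras. The idler stayed displaced, in the top view from column 238 to 249.

**Checks that disagreed:**
- **Fingertips:** in the pictures they end about 20 mm short of the stated TCP, so the grip was near the top of the pin.
- **Network readings:** several were a few pixels off, including the pin's origin and a stray notch reading in the last side view.
- **Hole position:** the pin entered about 4–5 mm from where the pictures put the hole.
- **Final view:** I had used up the 12 pictures, so the last checks came from pixel values and network readings, not from looking at a picture.

I did not re-check the other tools, but nothing suggested the arm touched them.

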